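Lower the pour-over stand by one hole

ROBOT

A 6-joint arm with a two-finger parallel gripper is mounted at the origin on the work surface. World frame = base frame: x ahead of the robot, y to its left, z up, the work surface at z = 0. Lengths are in mm, angles in rad, forces in N, time in s.
With the tool pointing down it reaches from about 350 to 975 mm from the base axis. Payload 7.1 kg.
Tool frame: the origin (TCP) lies at the centre of the arm's flange, where the gripper is bolted on; the fingertips stand 182 mm ahead of it and the grasp point (between the pads) lies 163 mm ahead of it; z points along the fingers, y is the line along which they close (so a half turn about z gives the same grasp; the last joint's range is limited). The gripper opens to 88 mm and grips with 3 to 60 N. Pads are 20 mm wide; open, the fingers measure 115 mm over their backs; the gripper's body (75 mm by 178 mm) begins 61 mm behind the grasp point.
Start: joints at [-0.019, 0.423, 1.63, -0, 1.089, -0.019], TCP at [624.985, 0.026, 404.675] pointing down, gripper open.
Joint ranges: [-3, 3], [-0.9, 2.11], [0.09, 2.58], [-1.31, 4.45], [0.11, 2.69], [-2.54, 2.54]. Speed limits (rad/s): [2.39, 2.39, 3.01, 3.14, 3.14, 3.14].

INTERFACE

Orientations are given as a rotation vector (axis times angle).
In Python, from workcell import readout, get_image, ctrl gives the robot as it stands.
- The arm moves only by the tool step_arm, never from a script. Its argument "targets" is a list that holds one entry, the list of rows, each a list of 7 numbers: the shift along the world's x, y, z as a fraction of full scale, then the turn, a rotation vector about the world's x, y, z as a fraction of full scale, then the opening, from 0 (shut) to 1 (fully open). In form: [[[dx, dy, dz, wx, wy, wz, claw], ...]]. A call has exactly 5 rows; each row shifts and turns the commanded pose from where the row before left it; what a row does not reach is not made up. Full scale, the value 1, is 0.05 m for a shift and 4 degrees for a turn. A row lasts 1/8 s, in which the tool goes at most 62.5 mm and 10.7 degrees, less where a joint would pass 70% of its speed; a pose out of reach is approached as far as the arm can. A call with a number of a shift or a turn outside -1 to 1 is refused whole. A call with a gripper value outside its range is refused whole. The fingers move at their own pace and stop on an object; the grip force is fixed at half the most. Time passes only in rows, so rows that do not move let the fingers close, or fill a call up. It gives the time, the measured TCP pose, the force, the opening and the grip force at its end, in the units of the state.
- readout.get_obs(): the state, without advancing time (a new reading comes with each control period).
- get_image(name): name is "scene" or "side" or "wrist"; returns a dict with "pixels" (420x560x3 uint8, red, green, blue), "intrinsics" (3x3 intrinsics, pixels), "k1" (the pictures are not rectified: a ray, as slopes to the right and down, at radius r is drawn at 1 + k1 r^2 times it, then the intrinsics apply), "extrinsics" (4x4, takes a point from world to camera coordinates). Camera axes: x right, y down, z forward; pixel columns grow to the right and rows downward; lengths in mm; the calibration is good to about 2 mm. A picture is of the moment at which its call begins. There is no depth.
- ctrl.close_job(): hands the job in; it is judged then, once.
The state is a dict: "t": time; "qpos": joint angles; "qvel": joint speeds; "joint_torque": joint torques, N m; "ee_pos": TCP position; "orientation": TCP orientation; "ft_force": force on the tool from outside, world axes, zero at the start; "moment": the same for the moment, N m; "width": finger opening in mm; "grasp_force": force on a finger pad.
Only numpy, scipy, OpenCV 4.12 (cv2) and the standard library are available. Lean on these libraries where they do the work, as an engineer would, in place of code of your own. Each camera call takes 0.05 s, during which the arm holds its last target. There are 200 camera calls.

TASK

Lower the coffee dripper on the telescoping stand by exactly one hole: press the sprung button on top to free the tube and start it down, let the button go, then push the black cap down from above with the fingertips, without gripping it, until the button clicks out in the next hole. Do it gently, without forcing the tube against its pin; the dripper stays seated in its ring and must not touch the carafe, and the other things on the table are left where they are.

Things in the scene. Friction and masses are not known exactly. Their poses are not given: they have to be found in the camera images.
- column (a joint): telescoping tube with cap and ring; 0 m at the start (pin in the top hole), grows as the tube goes down, to 0.070. The next hole lies somewhere from 0.020 to 0.034 (differs from stand to stand, has to be felt), the last at 0.064. The freed tube is stiff, stays where it is left and takes 3 to 7 N to push down; with the pin in a hole it stops solid, and pushes over 25 N would bend the pin.
- button (a joint): press of the button into the cap; 0 m = out (locked), 0.008 = full travel; spring 2 N at 0, 6 N at full. It draws the pin in, clear of the hole from 0.005 on. Between holes the wall keeps pin and button in at about 0.005 even when let go; where the pin meets a hole the button springs out to 0 by itself, unless held down.
- button_top (a point): middle of the round button's flat top, 18 mm across, standing 7 mm proud of the cap when out (0.307 m above the table at the start); moves with button and tube; pressed straight down
- cap_top (a point): middle of the flat top face of the black cap bar on the tube (0.300 m above the table at the start). The bar is 100 mm long along this point's x axis, 28 mm wide along y, 18 mm high, with the button in its middle; the shoulders to either side of the button are free for pushing down. z is up. Keep clear of the button when pushing on the shoulders.
- ring_seat (a point): centre of the holder ring's top face, 115 mm from the tube along +y of the stand; ring outside 92 mm, hole 72 mm across; moves down with the tube
- sleeve_top (a point): centre of the upper rim of the fixed steel outer tube (33 mm across), 0.135 m above the table; the holes, 10 mm high, are a row of dark dots down its +x side; the 7 mm brass pin shows in one of them, with 1.5 mm of play up and down
- stand: the fixed stand: dark wooden base 150 mm (x) by 250 mm (y) by 12 mm; origin on the table under the tube's axis; the ring is carried towards its +y
- dripper: white ceramic dripper cone, loose, 0.17 to 0.33 kg; flange 100 mm across rests on the ring, origin at the centre of the flange's underside, its foot (60 mm across) reaches 18 mm below and its mouth (104 mm across) 66 mm above; z up
- carafe: open glass carafe, 90 mm across, 115 mm high, standing loose on the base under the dripper; origin at the centre of its underside
- spoon: cupping spoon lying on a dark slate tray beside the stand (bystander); origin under its middle
- cupping_glass: empty glass 82 mm across, 65 mm high (bystander); origin at the centre of its underside
- paper_cup: white cup 76 mm across, 100 mm high (bystander); origin at the centre of its underside
Things that resemble listed ones, but are neither listed nor needed, are in the scene too. What is shaped like the carafe but orange or turquoise is not meant.

How it is judged (in metres and radians):
On the way, in this order (a step that is already met when the one before it is completed fails the run):
1. the button is pressed in and the freed tube has started down (value of joint button above 0.004 m and value of joint column above 0.003 m), for 0.1 s.
2. the button has clicked out with the pin in the next hole (value of joint column between 0.0175 and 0.0365 m and value of joint button below 0.002 m), for 0.2 s.
At the end, for the whole second after the job is handed in: The tube stands one hole lower (column between 0.0175 and 0.0365 m), at rest, with the button out (less than 0.002 m pressed); the dripper sits within 10 mm of its place on the ring, tilted less than 0.1 rad; the carafe stands under it (within 25 mm of the ring's axis) (all of step 2 and velocity of joint column below 0.005 m/s and distance between dripper and ring_seat below 0.01 m and angle between dripper's own z axis and vertical below 0.1 rad and horizontal distance between carafe and ring_seat below 0.025 m); the robot touches nothing.
It fails at once if the stand or its cap is pushed or gripped with more than 25 N (contact force between any of the fingers, the arm and stand above 25 N).
It fails at once if the dripper touches the carafe (contact force between dripper and carafe above 0.5 N).
It fails at once if the dripper tips in its ring by more than 0.35 rad (angle between dripper's own z axis and vertical above 0.35 rad).
It fails at once if a bystander or the carafe is moved more than 20 mm (distance of any of spoon, cupping_glass, paper_cup, carafe from where it was at the start of the episode above 0.02 m).
It also fails if it takes over 38 s, if anything falls off the work surface, if the arm or the gripper's body presses on something with over 40 N, if the wrist force passes 120 N, or if a joint passes its speed limit or range.

## Working session

There is one attempt and no reset: what is moved stays moved. The work goes in short steps, Python scripts to look and compute and a tool call to move; the robot and the scene stay as the last step left them, time stands still between calls to the robot, and variables do not carry over. Pictures are saved under pics/ and viewed, at most 10 in all, crops included, and the job is handed in when it is done.

Besides the shell and the picture viewer there is one more tool, called after "Emit:" as a command line: name --argument value ..., lists and objects as JSON in quotes. step_arm: Moves the arm, as the interface text tells. Shift numbers are shares of 0.05 m and turn numbers shares of 4 degrees, none past 1 either way. Its arguments: {"type":"object","properties":{"targets":{"type":"array"}},"required":["targets"]}

```bash
mkdir -p pics; cat > h.py <<'E'
import numpy as np, cv2
from workcell import readout, get_image, ctrl
def snap(n,f):
    d=get_image(n); cv2.imwrite(f'pics/{f}.png',cv2.cvtColor(d['pixels'],cv2.COLOR_RGB2BGR))
    np.savez(f'pics/{f}.npz',K=d['intrinsics'],k1=d['k1'],E=d['extrinsics'])
def cal(f): d=np.load(f'pics/{f}.npz'); return d['K'],float(d['k1']),d['E']
def ray(f,u,v):
    K,k1,E=cal(f); dist=np.array([k1,0,0,0,0.])
    p=cv2.undistortPoints(np.array([[[u,v]]],float),K,dist)[0,0]
    R,t=E[:3,:3],E[:3,3]; return -R.T@t, R.T@np.array([p[0],p[1],1])
def atz(f,u,v,z): c,d=ray(f,u,v); return c+d*(z-c[2])/d[2]
def proj(f,P):
    K,k1,E=cal(f); return cv2.projectPoints(np.array(P,float).reshape(-1,1,3),cv2.Rodrigues(E[:3,:3])[0],E[:3,3],K,np.array([k1,0,0,0,0.]))[0][:,0]
E
python3 - <<'E'
from h import *
for n in ['scene','side','wrist']: snap(n,n+'0')
a=[cv2.imread(f'pics/{n}0.png') for n in ['scene','side']]
cv2.imwrite('pics/both.png',cv2.resize(np.vstack(a),(400,600)) ) 
print(readout.get_obs())
E
```

```text
{'t': 0.15, 'qpos': array([-1.90134232e-02,  4.23710747e-01,  1.63052047e+00,  1.17488220e-05,
        1.08858479e+00, -1.89766521e-02]), 'qvel': array([-0.00141129, -0.00177144, -0.00163752, -0.00056711,  0.00089386,
       -0.0013711 ]), 'joint_torque': array([ 9.52650989e-04, -5.44981134e+01, -2.73919362e+01,  6.45430083e-02,
        2.04369903e-02, -3.19723256e-05]), 'ee_pos': array([6.24781831e+02, 2.28071781e-02, 4.04049384e+02]), 'orientation': array([-2.22085987e+00, -2.22076610e+00,  1.32059917e-03]), 'ft_force': array([-0.26592645, -0.13305984,  0.49568247]), 'moment': array([-0.00174772, -0.02311013, -0.03516923]), 'grasp_force': 0.0, 'width': 87.75012523115548}
```

View pics/scene0.png

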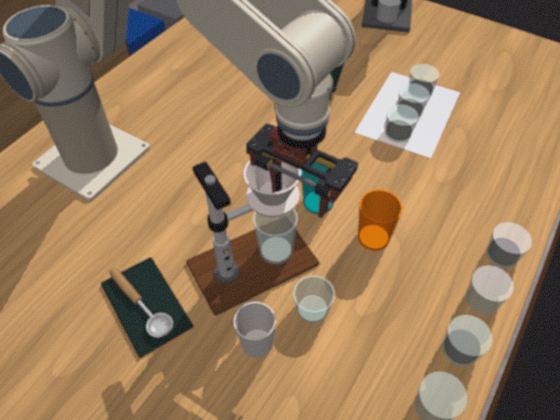

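View pics/side0.png

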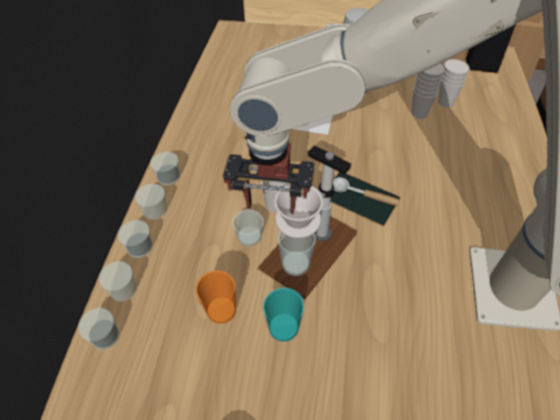

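The scene view shows the black cap bar around (211,185), with the button at about (210,180). In the side view the cap is at about (330,160). The gripper is close to the dripper mouth. I'll enlarge both.

```bash
python3 - <<'E'
from h import *
a=cv2.imread('pics/scene0.png')[150:300,170:320]; b=cv2.imread('pics/side0.png')[130:280,230:380]
cv2.imwrite('pics/crop.png',np.hstack([cv2.resize(x,None,fx=2.66,fy=4,interpolation=3) for x in (a,b)]))
E
```

```text
(no output)
```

View pics/crop.png

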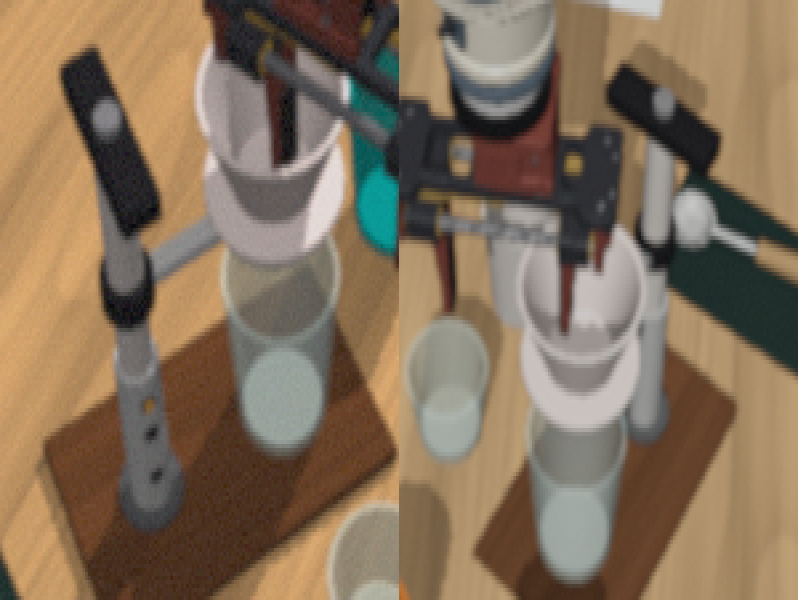

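```bash
python3 - <<'E'
from h import *
S=lambda x,y:(170+x/2.66,150+y/4); D=lambda x,y:(230+(x-399)/2.66,130+y/4)
def tri(p,q):
    c1,d1=ray('scene0',*p); c2,d2=ray('side0',*q)
    s=np.linalg.lstsq(np.c_[d1,-d2],c2-c1,rcond=None)[0]; A=c1+s[0]*d1;B=c2+s[1]*d2
    return ((A+B)/2).round(1), np.linalg.norm(A-B).round(1)
print('button',tri(S(107,115),D(664,98)), atz('scene0',*S(107,113),307).round(1),atz('side0',*D(664,96),307).round(1))
for n,p in dict(A=(62,66),B=(97,48),C=(122,222),D=(158,195)).items(): print('sc',n,atz('scene0',*S(*p),300).round(1))
for n,p in dict(A=(622,66),B=(609,95),C=(720,135),D=(708,155)).items(): print('sd',n,atz('side0',*D(*p),300).round(1))
print('base'); 
for p in [(45,442),(395,455)]: print(atz('scene0',*S(*p),12).round(1))
for p in [(737,405),(475,550),]: print(atz('side0',*D(*p),12).round(1))
print('carafe',atz('scene0',*S(283,400),12).round(1),atz('side0',*D(575,530),12).round(1))
print('cams',ray('scene0',280,210)[0],ray('side0',280,210)[0])
E
```

```text
button (array([509.3, -96.9, 306.1]), np.float64(1.8)) [510.2 -96.5 307. ] [508.6 -98.  307. ]
sc A [464.6 -85.9 300. ]
sc B [477.  -65.6 300. ]
sc C [ 549.1 -133.4  300. ]
sc D [ 559.  -110.6  300. ]
sd A [ 545.5 -123.9  300. ]
sd B [553.7 -99.5 300. ]
sd C [461.4 -82.1 300. ]
sd D [470.1 -65.8 300. ]
base
[ 418.9 -118.6   12. ]
[661.3  25.8  12. ]
[ 414.9 -117.3   12. ]
[656.8  31.9  12. ]
carafe [566.2   7.3  12. ] [564.3   3.3  12. ]
cams [ 916.4717373  -499.93656323  922.02026725] [498.4788817  604.44612758 991.36505258]
```

View pics/wrist0.png

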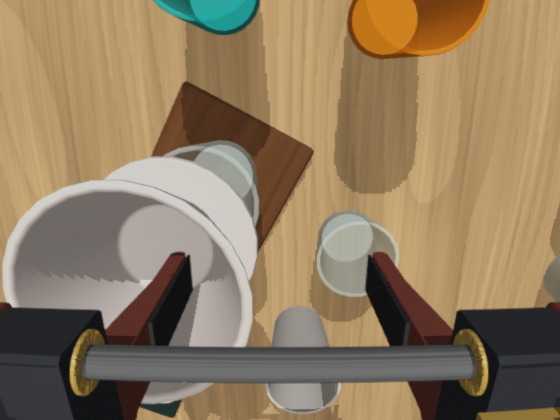

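Measurements agree: the button is at (509.5,-97) and z≈306. The cap's long axis lies at about -28° from world x. The wrist view shows the left finger at the dripper's mouth (about (170,260)), so I'll rise straight up before turning and closing.

Emit:
step_arm --targets '[[[0,0,0.5,0,0,0,1],[0,0,0.5,0,0,0,1],[0,0,0.5,0,0,-1,0],[0,0,0.5,0,0,-1,0],[0,0,0.4,0,0,-1,0]]]'

```text
t: 0.78
ee_pos: [624.9, 0.0, 525.5]
orientation: [2.444, 1.974, 0.0]
ft_force: [-0.5, -0.3, -0.6]
width: 61.2
grasp_force: 0.0
```

Emit:
step_arm --targets '[[[-0.58,-0.48,0,0,0,-1,0],[-0.58,-0.48,0,0,0,-1,0],[-0.58,-0.49,0,0,0,-1,0],[-0.57,-0.49,0,0,0,-1,0],[0,0,0,0,0,0,0]]]'

```text
t: 1.4
ee_pos: [508.0, -98.0, 524.7]
orientation: [-2.695, -1.615, 0.001]
ft_force: [1.2, 0.1, -0.4]
width: 11.4
grasp_force: 0.0
```

```bash
python3 - <<'E'
from h import *
for n in ['scene','side','wrist']: snap(n,n+'1')
a=cv2.imread('pics/scene1.png')[100:250,140:290]; b=cv2.imread('pics/side1.png')[80:230,260:410]
cv2.imwrite('pics/crop1.png',np.hstack([cv2.resize(x,None,fx=2.66,fy=4,interpolation=3) for x in (a,b)]))
o=readout.get_obs(); print(o['t'],o['ee_pos'],o['orientation'],o['ft_force'],o['width'])
E
```

```text
1.55 [510.00661872 -96.70893942 524.76171034] [2.69221047e+00 1.61892055e+00 8.87208469e-04] [ 0.4795884  -0.03870614  0.41137923] 1.3001078036727598
```

View pics/crop1.png

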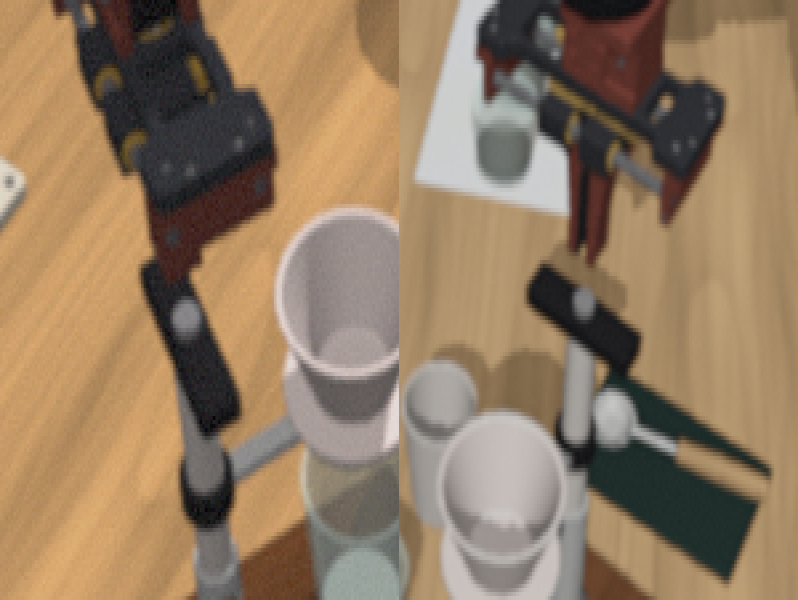

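View pics/wrist1.png

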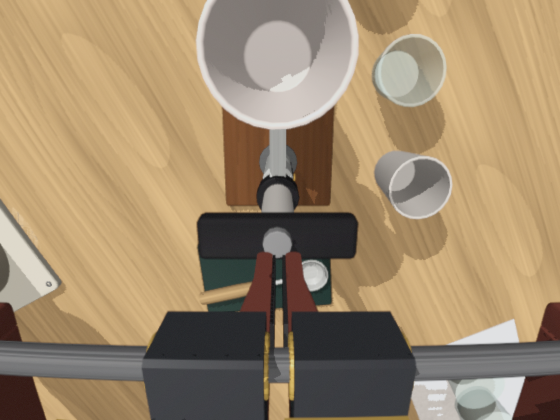

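The cap is level in the wrist view: bar (198-356, 213-258), button at (277,242), closed tips centred at about x=279. The yaw is good. I'll check the offset of the button from the tool.

```bash
python3 - <<'E'
from h import *
print(atz('wrist1',277,241,307), [atz('wrist1',*p,300).round(1) for p in [(198,214),(356,214),(198,258),(356,257)]])
E
```

```text
[509.06821207 -94.22400567 307.        ] [array([474.2, -59.2, 300. ]), array([ 557.5, -103.7,  300. ]), array([458.8, -83.7, 300. ]), array([ 546. , -129.4,  300. ])]
```

Emit:
step_arm --targets '[[[0,0,-0.2,0,0,0,0],[0,0,-0.2,0,0,0,0],[0,0,-0.1,0,0,0,0],[0,0,0,0,0,0,0],[0,0,0,0,0,0,0]]]'

```text
t: 2.17
ee_pos: [509.6, -97.0, 499.8]
orientation: [2.693, 1.618, 0.0]
ft_force: [-0.3, 0.0, 0.3]
width: 0.2
grasp_force: 0.0
```

Emit:
step_arm --targets '[[[0,0.02,-0.08,0,0,0,0],[0,0,-0.06,0,0,0,0],[0,0,-0.04,0,0,0,0],[0,0,-0.04,0,0,0,0],[0,0,-0.02,0,0,0,0]]]'

```text
t: 2.8
ee_pos: [509.6, -96.0, 487.8]
orientation: [2.693, 1.618, 0.0]
ft_force: [-0.5, 0.6, 2.2]
width: 0.6
grasp_force: 1.3
```

Emit:
step_arm --targets '[[[0,0,-0.02,0,0,0,0],[0,0,-0.02,0,0,0,0],[0,0,-0.02,0,0,0,0],[0,0,0,0,0,0,0],[0,0,0,0,0,0,0]]]'

```text
t: 3.42
ee_pos: [509.5, -96.0, 484.7]
orientation: [2.693, 1.618, 0.0]
ft_force: [0.2, -0.6, 2.8]
width: 0.3
grasp_force: 1.6
```

Emit:
step_arm --targets '[[[0,0,-0.02,0,0,0,0],[0,0,-0.02,0,0,0,0],[0,0,-0.02,0,0,0,0],[0,0,-0.01,0,0,0,0],[0,0,0,0,0,0,0]]]'

```text
t: 4.05
ee_pos: [509.6, -96.0, 481.3]
orientation: [2.692, 1.618, 0.001]
ft_force: [-0.4, 0.3, 4.7]
width: 0.2
grasp_force: 2.4
```

Emit:
step_arm --targets '[[[0,0,-0.02,0,0,0,0],[0,0,-0.02,0,0,0,0],[0,0,-0.02,0,0,0,0],[0,0,-0.02,0,0,0,0],[0,0,0,0,0,0,0]]]'

```text
t: 4.68
ee_pos: [509.6, -96.0, 477.2]
orientation: [2.693, 1.618, 0.0]
ft_force: [0.4, -0.9, 3.8]
width: 0.5
grasp_force: 2.2
```

Emit:
step_arm --targets '[[[0,0,-0.02,0,0,0,0],[0,0,-0.02,0,0,0,0],[0,0,-0.01,0,0,0,0],[0,0,0,0,0,0,0],[0,0,0,0,0,0,0]]]'

```text
t: 5.3
ee_pos: [509.6, -96.0, 474.8]
orientation: [2.693, 1.618, 0.0]
ft_force: [0.9, -1.3, 5.6]
width: -0.0
grasp_force: 2.4
```

Emit:
step_arm --targets '[[[0,0,0.1,0,0,0,0],[0,0,0.2,0,0,0,0.6],[0,0,0.1,0,0,0,0.6],[0,0,0,0,0,0,0.6],[0,0,0,0,0,0,0.6]]]'

```text
t: 5.92
ee_pos: [509.4, -95.9, 494.5]
orientation: [-2.693, -1.618, 0.0]
ft_force: [-0.7, -0.2, 0.0]
width: 37.0
grasp_force: 0.0
```

```bash
python3 - <<'E'
from h import *
for n in ['scene','side','wrist']: snap(n,n+'2')
a=cv2.imread('pics/scene2.png')[100:250,140:290]; b=cv2.imread('pics/wrist2.png')[150:350,140:420]
cv2.imwrite('pics/crop2.png',np.hstack([cv2.resize(x,(400,600),interpolation=3) for x in (a,b)]))
o=readout.get_obs(); print(o['t'],o['ee_pos'],o['ft_force'],o['width'])
E
```

```text
6.075 [509.40923496 -95.944358   494.40222659] [0.22661947 0.04875202 0.33746833] 49.110180699457
```

View pics/crop2.png

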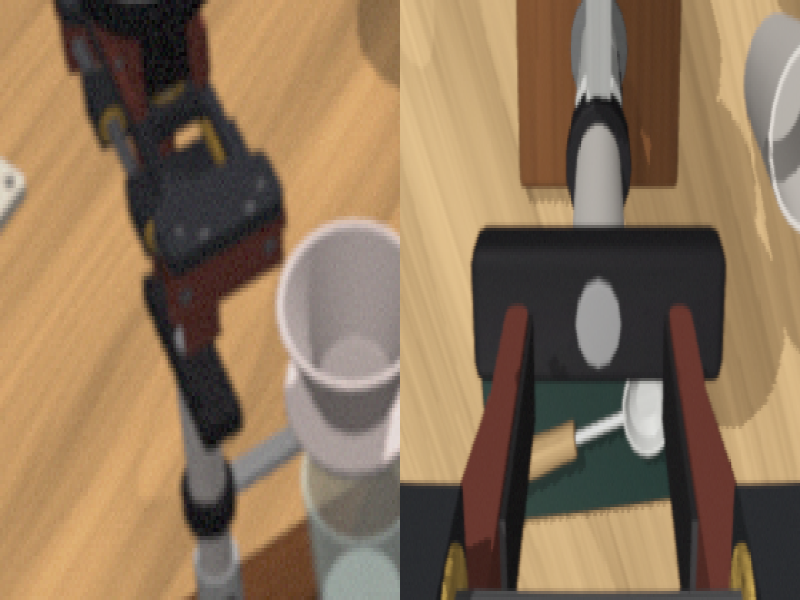

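The cap has dropped and the button sits nearly flush, so the pin is held in. The open fingers straddle the button over the shoulders, in view at about (520,310) and (680,310). I'll lower gently now.

Emit:
step_arm --targets '[[[0,0,-0.15,0,0,0,0.6],[0,0,-0.1,0,0,0,0.6],[0,0,-0.05,0,0,0,0.6],[0,0,-0.02,0,0,0,0.6],[0,0,-0.02,0,0,0,0.6]]]'

```text
t: 6.7
ee_pos: [509.5, -96.0, 477.7]
orientation: [2.693, 1.618, 0.0]
ft_force: [0.1, 0.5, 0.8]
width: 52.5
grasp_force: 0.0
```

Emit:
step_arm --targets '[[[0,0,-0.02,0,0,0,0.6],[0,0,-0.02,0,0,0,0.6],[0,0,-0.01,0,0,0,0.6],[0,0,0,0,0,0,0.6],[0,0,0,0,0,0,0.6]]]'

```text
t: 7.32
ee_pos: [509.5, -96.0, 475.2]
orientation: [2.693, 1.618, 0.0]
ft_force: [-0.3, 0.3, 0.5]
width: 52.9
grasp_force: 0.0
```

Emit:
step_arm --targets '[[[0,0,-0.02,0,0,0,0.6],[0,0,-0.02,0,0,0,0.6],[0,0,-0.01,0,0,0,0.6],[0,0,0,0,0,0,0.6],[0,0,0,0,0,0,0.6]]]'

```text
t: 7.95
ee_pos: [509.5, -96.0, 473.2]
orientation: [2.693, 1.618, 0.001]
ft_force: [-1.3, 0.5, 6.0]
width: 52.6
grasp_force: 2.7
```

Emit:
step_arm --targets '[[[0,0,-0.03,0,0,0,0.6],[0,0,-0.03,0,0,0,0.6],[0,0,-0.03,0,0,0,0.6],[0,0,-0.03,0,0,0,0.6],[0,0,-0.02,0,0,0,0.6]]]'

```text
t: 8.57
ee_pos: [509.5, -96.0, 466.2]
orientation: [2.693, 1.618, 0.001]
ft_force: [-2.6, 0.6, 5.8]
width: 52.8
grasp_force: 2.8
```

Emit:
step_arm --targets '[[[0,0,-0.01,0,0,0,0.6],[0,0,-0.01,0,0,0,0.6],[0,0,-0.01,0,0,0,0.6],[0,0,0,0,0,0,0.6],[0,0,0,0,0,0,0.6]]]'

```text
t: 9.2
ee_pos: [509.5, -96.0, 464.7]
orientation: [2.693, 1.618, 0.001]
ft_force: [-0.8, 0.3, 4.6]
width: 52.9
grasp_force: 2.5
```

Emit:
step_arm --targets '[[[0,0,-0.01,0,0,0,0.6],[0,0,-0.01,0,0,0,0.6],[0,0,0,0,0,0,0.6],[0,0,0,0,0,0,0.6],[0,0,0,0,0,0,0.6]]]'

```text
t: 9.82
ee_pos: [509.5, -96.0, 463.7]
orientation: [2.693, 1.618, 0.001]
ft_force: [-1.7, 0.3, 5.2]
width: 53.0
grasp_force: 2.5
```

```bash
cat > b.py <<'E'
from h import *
import sys
snap('wrist','w_'+sys.argv[1]); g=cv2.imread(f'pics/w_{sys.argv[1]}.png')[200:300,240:310].max(2)
m=(g>110).astype(np.uint8); n,l,s,c=cv2.connectedComponentsWithStats(m)
for i in range(1,n):
    if s[i,4]>60: print(s[i]+np.array([240,200,0,0,0]),c[i].round(1))
E
python3 b.py a
```

```text
[ 240  200   70   38 2070] [31.3 20.9]
[261 259  34  32 854] [37.6 74.2]
[290 295  20   5  77] [61.6 97.2]
```

Emit:
step_arm --targets '[[[0,0,-0.01,0,0,0,0.6],[0,0,-0.01,0,0,0,0.6],[0,0,0,0,0,0,0.6],[0,0,0,0,0,0,0.6],[0,0,0,0,0,0,0.6]]]'

```text
t: 10.5
ee_pos: [509.5, -96.0, 462.7]
orientation: [2.693, 1.618, 0.001]
ft_force: [-2.4, 0.3, 4.2]
width: 52.8
grasp_force: 2.5
```

```bash
python3 b.py b
```

```text
[ 240  200   70   38 2067] [31.4 20.9]
[261 259  34  32 855] [37.6 74.3]
[292 295  18   5  74] [62.  97.1]
```

Emit:
step_arm --targets '[[[0,0,-0.01,0,0,0,0.6],[0,0,-0.01,0,0,0,0.6],[0,0,-0.01,0,0,0,0.6],[0,0,0,0,0,0,0.6],[0,0,0,0,0,0,0.6]]]'

```text
t: 11.18
ee_pos: [509.5, -96.0, 461.2]
orientation: [2.693, 1.618, 0.001]
ft_force: [-1.5, 0.8, 4.6]
width: 52.8
grasp_force: 2.6
```

```bash
python3 b.py c
```

```text
[ 240  200   70   38 2070] [31.3 20.9]
[261 259  34  32 857] [37.6 74.3]
[295 295  15   5  70] [62.4 97.1]
```

Emit:
step_arm --targets '[[[0,0,-0.01,0,0,0,0.6],[0,0,-0.01,0,0,0,0.6],[0,0,-0.01,0,0,0,0.6],[0,0,0,0,0,0,0.6],[0,0,0,0,0,0,0.6]]]'

```text
t: 11.85
ee_pos: [509.5, -96.0, 459.6]
orientation: [2.693, 1.618, 0.001]
ft_force: [-1.7, 1.2, 5.4]
width: 53.0
grasp_force: 2.6
```

```bash
python3 b.py d
```

```text
[ 240  200   70   38 2060] [31.2 20.9]
[261 259  35  32 863] [37.5 74.6]
[296 295  14   5  69] [62.6 97. ]
```

Emit:
step_arm --targets '[[[0,0,-0.01,0,0,0,0.6],[0,0,-0.01,0,0,0,0.6],[0,0,-0.01,0,0,0,0.6],[0,0,0,0,0,0,0.6],[0,0,0,0,0,0,0.6]]]'

```text
t: 12.52
ee_pos: [509.5, -96.0, 457.9]
orientation: [2.693, 1.618, 0.0]
ft_force: [-0.4, 0.6, 5.4]
width: 52.7
grasp_force: 2.6
```

```bash
python3 b.py e
```

```text
[ 240  200   70   38 2062] [31.2 20.9]
[260 259  36  37 974] [37.1 77.8]
[296 295  14   5  68] [62.7 97. ]
```

The button blob grew and shifted, so it has probably clicked. I'll verify without moving down.

```bash
python3 b.py f; python3 - <<'E'
from h import *
cv2.imwrite('pics/cmp.png',np.hstack([cv2.resize(cv2.imread(f'pics/w_{k}.png')[180:320,200:360],(400,350),interpolation=3) for k in 'af']))
E
```

```text
[ 240  200   70   38 2059] [31.2 20.9]
[260 259  36  37 975] [37.1 77.8]
[296 295  14   5  68] [62.7 97. ]
```

View pics/cmp.png

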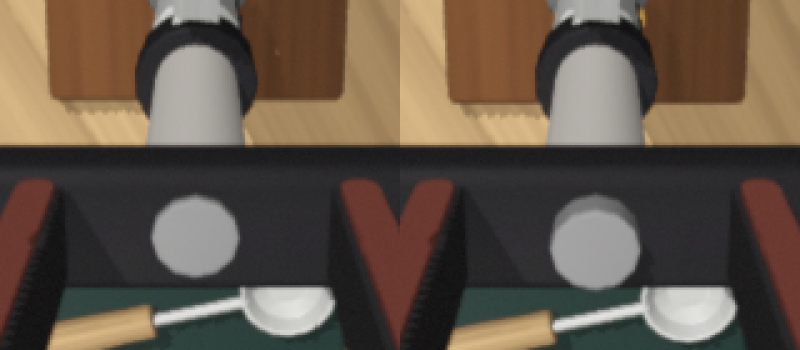

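The button now stands proud, with its side wall visible at (595,210), and the brass pin shows out at (640,15). It has clicked in. I'll retreat straight up.

Emit:
step_arm --targets '[[[0,0,0.05,0,0,0,0.6],[0,0,0.2,0,0,0,0.6],[0,0,0.4,0,0,0,0.6],[0,0,0.4,0,0,0,0.6],[0,0,0.2,0,0,0,0.6]]]'

```text
t: 13.25
ee_pos: [509.6, -96.0, 521.6]
orientation: [2.692, 1.617, 0.002]
ft_force: [-0.2, -0.5, 0.5]
width: 52.6
grasp_force: 0.0
```

Emit:
step_arm --targets '[[[0,0,0.2,0,0,0,0.6],[0,0,0,0,0,0,0.6],[0,0,0,0,0,0,0.6],[0,0,0,0,0,0,0.6],[0,0,0,0,0,0,0.6]]]'

```text
t: 13.88
ee_pos: [509.5, -95.9, 529.8]
orientation: [-2.692, -1.618, 0.001]
ft_force: [-0.6, 0.1, 0.2]
width: 52.8
grasp_force: 0.0
```

```bash
python3 - <<'E'
from h import *
snap('scene','scene3')
cv2.imwrite('pics/fin.png',cv2.resize(cv2.imread('pics/scene3.png')[120:320,140:340],(600,600),interpolation=3))
E
```

```text
(no output)
```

View pics/fin.png

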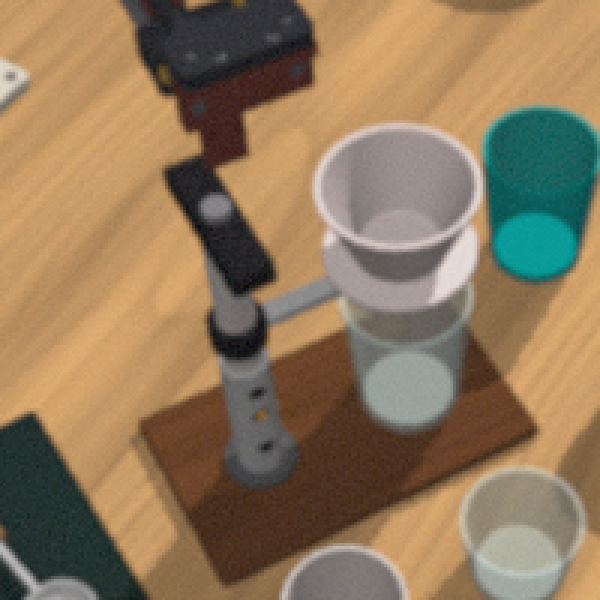

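The brass pin is in the middle hole at (262,415) and the button is out at (215,207). The dripper is seated above the carafe and the gripper is clear.

```bash
python3 -c "
from workcell import ctrl
print(ctrl.close_job())"
```

```text
the job is handed in; nothing more can be done
None
```

The dripper is one hole lower, with the pin clicked into the second hole after about 24 mm of travel and no force reading above 6 N; the job was handed in at about 14 s, and no verdict was returned.

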